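# Release a bearing tray with the mallet and hold it over the gear hub

### The arm

A 6-joint arm with a two-finger parallel gripper is mounted at the origin on the work surface. World frame = base frame: x ahead of the robot, y to its left, z up, the work surface at z = 0. Lengths are in m, angles in degrees, forces in N, time in s.
With the tool pointing down it reaches from about 0.275 to 0.825 m from the base axis. Payload 5.2 kg.
Tool frame: the origin (TCP) lies midway between the tips of the shut fingers; the grasp point (between the pads) lies robot.hold_point_z behind it (robot.hold_point_z is the distance from the TCP to the grasp point, in m); x points along the fingers, y is the direction in which the jaws open and shut, and the axes are right-handed (so a half turn about x gives the same grasp; the last joint's range is limited). The gripper opens to 93 mm and grips with 3 to 60 N. Pads are 15 mm wide; open, the fingers measure 128 mm over their backs; the gripper's body (75 mm by 188 mm) begins 65 mm behind the grasp point.
Start: joints at [59.656, 14.817, 87.949, -0, 77.235, -11.62], TCP at [0.177, 0.521, 0.187] pointing down, gripper open.
Joint ranges: [-179.93, 179.93], [-52.35, 119.4], [10.71, 147.94], [-69.91, 249.91], [12.55, 155.21], [-178.61, 178.61]. Speed limits (degrees/s): [147.25, 147.25, 180, 180, 180, 180].

### API

Orientations are given as a 3x3 rotation matrix whose columns are the frame's x, y, z axes.
In Python, from plant import robot, imaging, job gives the robot as it stands. The module is installed in compiled form; this text tells all that it offers.
- The arm moves only by the tool apply_moves, never from a script. Its argument "targets" is text: rows parted by semicolons, each of 7 numbers parted by spaces: the closure in counts, from 0 (fully open) to 255 (shut), then the shift along the tool's x, y, z in m, then the turn, a rotation vector about the tool's x, y, z in degrees. A call has 1 to 12 rows; each row is the pose to reach, as a shift and turn from the pose measured when the call began, along the tool's axes at that moment; what a row does not reach only later rows make up. A row lasts 1/12 s, in which the tool goes at most 41.7 mm and 7.16 degrees, less where a joint would pass 70% of its speed; a pose out of reach is approached as far as the arm can. A call with a gripper value outside its range is refused whole. The fingers move at their own pace and stop on an object; "squeeze" is the grip in N (left out, the last holds). Time passes only in rows, so rows that repeat a pose let the fingers close. It gives the time, the measured TCP pose, the force and the opening at its end, in the units of the state.
- robot.read_state(): the state, without advancing time (a new reading comes with each control period).
- imaging.camera(name): name is "side" or "top"; returns a dict with "frame" (384x512x3 uint8, red, green, blue), "fx", "fy", "cx", "cy" (pixels), "k1" (the pictures are not rectified: a ray, as slopes to the right and down, at radius r is drawn at 1 + k1 r^2 times it, then the intrinsics apply), "world_from_camera" (4x4, takes a point from camera to world coordinates). Camera axes: x right, y down, z forward; pixel columns grow to the right and rows downward; lengths in m; the calibration is good to about 2 mm. A picture is of the moment at which its call begins. There is no depth.
- job.hand_in(): hands the job in, once; it reports no verdict.
The state is a dict: "time": time; "joint_positions": joint angles; "qd": joint speeds; "tau": joint torques, N m; "position": TCP position; "orientation": TCP orientation; "wrist_force": force on the tool from outside, world axes, zero at the start; "torque": the same for the moment, N m; "width": finger opening in m.
Only numpy, scipy, OpenCV 4.12 (cv2) and the standard library are available. Lean on these libraries where they do the work, as an engineer would, in place of code of your own. Each camera call takes 0.05 s, during which the arm holds its last target.

### The job

On the gearbox bench, pick up the mallet, use it to drive the sprung pin of the tray latch fully down, and put the mallet back down on the bench. Then lift the bearing tray by its upright handle and, keeping the loose steel ball in its pocket, carry it to the gear set so that the ball's pocket is over the middle of the central hub, with the tray 5 to 10 cm above the hub's top. Finish there, still gripping the tray in the air, level and motionless; leave the other things on the bench where they are.

Things in the scene. Friction and masses are not known exactly. Their poses are not given: they have to be found in the camera images.
- mallet: mallet, about 0.33 kg, standing on one flat face of its head (cylinder 48 mm across, 72 mm high, ends alike), handle level. Origin: centre of that face; z up along the head. Handle: wood bar along its -x, x = -24 to -137 mm, 24 mm wide (y), 26 mm tall, centre line 36 mm above the origin. Stands by itself if set down so. Either side of the tray; the gear set is on the other
- mallet_head (a point): centre of the mallet's head, 36 mm from either face
- mallet_grip (a point): point on the centre line of the mallet's handle, 55 mm from the head's axis, a good place to grip; 36 mm above the bench at the start
- fixture: grey base plate 300 x 130 x 12 mm fixed to the bench, low locating blocks (6 mm high) around the tray's seat, and at its +x end a dark steel latch housing 44 x 50 mm, 72 mm high (centre 145 mm from the origin along x). Origin: on the bench under the middle of the tray; z up
- pin (a joint): sprung latch pin in the latch housing, sliding straight down: 0 = up (locked), 0.014 m = fully down (stop). Takes 6 to 8 N; friction (5 N) beats the spring, so it stays where driven. It draws back a steel tongue (20 mm wide, 7 mm thick) that overlaps the tray's +x edge by 8 mm; the tray is free once the pin is 0.012 m down or more
- pin_top (a point): centre of the pin's flat round head (24 mm across), on its upper side; 92 mm above the bench when up, 78 mm when fully down
- tray: black tray, about 0.40 kg, plate 200 (x) x 100 (y) x 8 mm, underside 12 mm above the bench on the fixture, its x along the fixture's. Origin: centre of underside; z up. In its middle an upright light wood handle 55 (x) x 14 mm (y), 8 to 63 mm above the underside; at -x the pocket with the ball; at +x a fixed bearing disc 44 mm across, 14 mm high, balancing it
- tray_handle (a point): point in the middle of the tray's handle, 46 mm above the tray's underside, where to grip it across its 14 mm thickness (tray y)
- pocket (a point): centre of the (grey) floor of the tray's ball pocket: a round recess 44 mm across and 3 mm deep, floor 5 mm above the tray's underside, 65 mm from the tray's origin along its -x
- ball_center (a point): centre of the loose steel ball, 30 mm across, 0.11 kg, which rolls about in the pocket; it climbs out if the tray is tipped by more than about 35 degrees or jerked
- gearset: gear set fixed to the bench: toothed dark steel ring 184 mm across, 18 mm high, three gears (36 mm, with brass studs to 40 mm) and in the middle an upright round hub 40 mm across, 55 mm high. Origin: on the bench under the hub; its yaw is of no matter.
- hub_top (a point): centre of the hub's top, 55 mm above the bench
- spare_gear: bystander, to be left alone: loose steel gear, 60 mm across, 34 mm high. Origin: centre of its underside
- bearing: bystander, to be left alone: steel bearing ring, 68 mm across, 18 mm high. Origin: centre of its underside
- can: bystander, to be left alone: plain closed metal can, 68 mm across, 110 mm high. Origin: centre of its underside
- spanner: bystander, to be left alone: steel spanner 180 mm long, lying down. Origin: centre of its underside
- flange: bystander, to be left alone: dark steel flanged stub, 90 mm across, 60 mm high. Origin: centre of its underside
- driver: bystander, to be left alone: screwdriver 200 mm long with a wooden handle, lying down. Origin: centre of its underside
Mind the look-alikes: they are no part of the job. What is shaped like the tray but orange or pink is not meant.

How it is judged:
By the outcome, as a careful person would: the job done as asked, in the order asked, and still so for the second after the job is handed in, while the arm keeps its last pose, push and grip.
It also fails if it takes over 72 s, if anything falls off the work surface, if the arm or the gripper's body presses on something with over 40 N, if the wrist force passes 120 N, or if a joint passes its speed limit or range.

## Working session

There is one attempt and no reset: what is moved stays moved. The work goes in short steps, Python scripts to look and compute and a tool call to move; the robot and the scene stay as the last step left them, time stands still between calls to the robot, and variables do not carry over. Pictures are saved under pics/ and viewed, and the job is handed in when it is done.

Besides the shell and the picture viewer there is one more tool, called after "Emit:" by a JSON object that holds its "name" and its "arguments", one argument or row to a line. apply_moves: Moves the arm, as the interface text tells. Its arguments: {"type":"object","properties":{"targets":{"type":"string"},"squeeze":{"type":"number"}},"required":["targets"]}

```bash
mkdir -p pics; cat > h.py <<'E'
import numpy as np, cv2
from plant import robot, imaging, job
def cam(n): return imaging.camera(n)
def save(c,name): cv2.imwrite('pics/'+name, cv2.cvtColor(c['frame'],cv2.COLOR_RGB2BGR))
def ray(c,u,v):
    xd=np.array([(u-c['cx'])/c['fx'],(v-c['cy'])/c['fy']]); x=xd.copy()
    for _ in range(30): x=xd/(1+c['k1']*(x@x))
    T=np.array(c['world_from_camera']); d=T[:3,:3]@np.array([x[0],x[1],1]); return T[:3,3],d
def onz(c,u,v,z):
    o,d=ray(c,u,v); return o+d*(z-o[2])/d[2]
def proj(c,p):
    T=np.array(c['world_from_camera']); q=T[:3,:3].T@(np.array(p)-T[:3,3]); x=q[:2]/q[2]
    x=x*(1+c['k1']*(x@x)); return np.array([x[0]*c['fx']+c['cx'],x[1]*c['fy']+c['cy']])
E
python3 - <<'E'
from h import *
for n in ['top','side']:
    c=cam(n); save(c,n+'0.png'); print(n,c['fx'],c['fy'],c['cx'],c['cy'],c['k1']); print(np.round(c['world_from_camera'],3))
    import pickle; pickle.dump(c,open(n+'0.pkl','wb'))
s=robot.read_state(); print(s, robot.hold_point_z)
E
```

```text
top 450.15500560316036 450.15500560316036 249.5087749999591 191.2623416511487 -0.02068193550460924
[[ 0.015 -0.995  0.104  0.394]
 [-1.    -0.014  0.011  0.002]
 [-0.01  -0.104 -0.995  1.246]
 [ 0.     0.     0.     1.   ]]
side 402.11910984505545 402.11910984505545 256.1268344422814 187.803723265619 -0.05065382336281983
[[ 0.819 -0.395  0.416 -0.01 ]
 [-0.573 -0.57   0.589 -0.713]
 [ 0.004 -0.721 -0.693  0.919]
 [ 0.     0.     0.     1.   ]]
{'time': 0.1, 'joint_positions': array([ 5.96561882e+01,  1.48557419e+01,  8.80050184e+01,  2.15183187e-03,
        7.72340905e+01, -1.16200704e+01]), 'qd': array([-0.03387097, -0.25491403, -0.16535158,  0.05217477, -0.0481123 ,
       -0.0188867 ]), 'tau': array([ 3.10314164e-03, -4.38206327e+01, -2.84645391e+01,  7.18054804e-02,
        3.61825665e-02, -3.19088508e-05]), 'position': array([0.17624222, 0.52042702, 0.18589322]), 'orientation': array([[-8.67926842e-04,  3.21012642e-01,  9.47074511e-01],
       [-1.41017082e-03,  9.47073534e-01, -3.21013603e-01],
       [-9.99998629e-01, -1.61415316e-03, -3.69307881e-04]]), 'wrist_force': array([ 0.12845122, -1.1133661 , -0.407391  ]), 'torque': array([0.04708802, 0.03536369, 0.02960158]), 'width': 0.09300880034453837} 0.0188
```

View pics/top0.png

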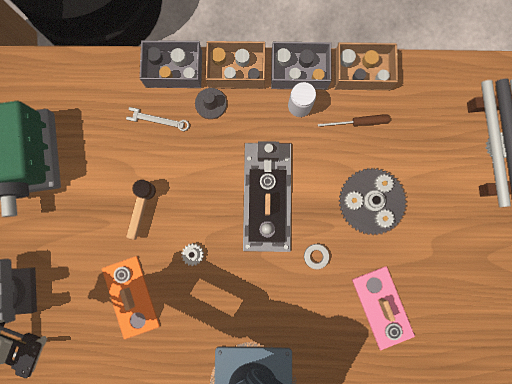

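View pics/side0.png

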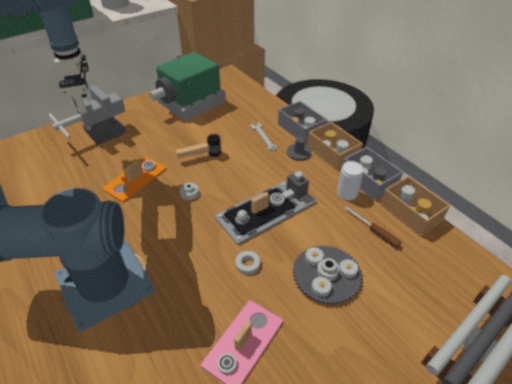

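```bash
python3 - <<'E'
from h import *
import pickle
t=pickle.load(open('top0.pkl','rb'));s=pickle.load(open('side0.pkl','rb'))
f=cv2.cvtColor(t['frame'],cv2.COLOR_RGB2BGR);g=cv2.cvtColor(s['frame'],cv2.COLOR_RGB2BGR)
a=cv2.resize(f[130:260,230:330],None,fx=4,fy=4,interpolation=cv2.INTER_CUBIC)
b=cv2.resize(f[170:250,115:170],None,fx=6,fy=6,interpolation=cv2.INTER_CUBIC)
im=np.zeros((520,740,3),np.uint8);im[:520,:400]=a;im[:480,405:735]=b;cv2.imwrite('pics/z1.png',im)
a=cv2.resize(g[165:245,210:320],None,fx=4,fy=4,interpolation=cv2.INTER_CUBIC)
b=cv2.resize(g[125:170,165:235],None,fx=5,fy=5,interpolation=cv2.INTER_CUBIC)
im=np.zeros((580,800,3),np.uint8);im[:320,:440]=a;im[325:550,:350]=b
c=cv2.resize(g[235:310,285:370],None,fx=4,fy=4,interpolation=cv2.INTER_CUBIC);im[:300,445:785]=c
c=cv2.resize(f[160:240,330:415],None,fx=3,fy=3,interpolation=cv2.INTER_CUBIC);im[310:550,445:700]=c
cv2.imwrite('pics/z2.png',im)
E
```

```text
(no output)
```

View pics/z1.png

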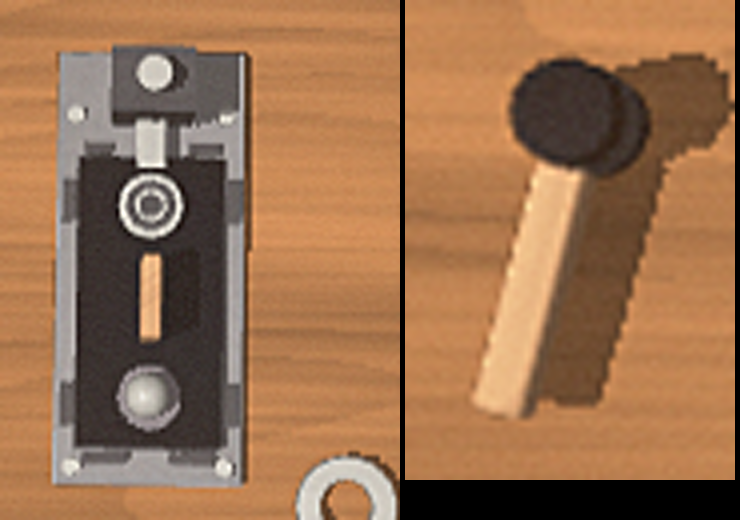

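View pics/z2.png

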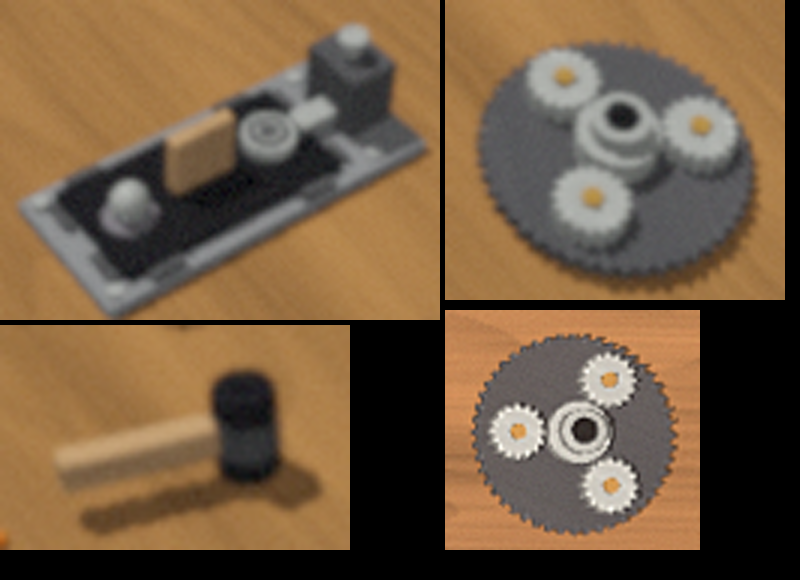

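```bash
cat > m.py <<'E'
from h import *
import pickle
t=pickle.load(open('top0.pkl','rb'));s=pickle.load(open('side0.pkl','rb'))
def tri(a,b):
    o1,d1=ray(t,*a);o2,d2=ray(s,*b);d1/=np.linalg.norm(d1);d2/=np.linalg.norm(d2)
    k=np.linalg.lstsq(np.c_[d1,-d2],o2-o1,rcond=None)[0];p=o1+k[0]*d1;q=o2+k[1]*d2
    return (p+q)/2,np.linalg.norm(p-q)
Z1=lambda x,y:(230+(x+.5)/4-.5,130+(y+.5)/4-.5)
ZM=lambda x,y:(115+(x-405+.5)/6-.5,170+(y+.5)/6-.5)
ZS=lambda x,y:(210+(x+.5)/4-.5,165+(y+.5)/4-.5)
ZSM=lambda x,y:(165+(x+.5)/5-.5,125+(y-325+.5)/5-.5)
ZH=lambda x,y:(285+(x-445+.5)/4-.5,235+(y+.5)/4-.5)
ZT=lambda x,y:(330+(x-445+.5)/3-.5,160+(y-310+.5)/3-.5)
if __name__=='__main__':
    np.set_printoptions(precision=4,suppress=True)
    print('pin',onz(t,*Z1(155,72),.092),tri(Z1(155,72),ZS(353,36)))
    print('handle top',onz(t,*Z1(150,297),.075),tri(Z1(150,297),ZS(199,137)))
    print('ball',onz(t,*Z1(149,396),.032))
    for p in [(58,53),(248,53),(245,485),(52,485)]: print('corner',onz(t,*Z1(*p),.012))
    for p,q in [((58,53),None),((245,485),(112,316)),((52,485),(22,205)),((248,53),(428,147))]:
        if q: print('tri corner',tri(Z1(*p),ZS(*q)), onz(s,*ZS(*q),.006))
    print('tray',[onz(t,*Z1(*p),.02) for p in [(80,156),(226,156),(224,447),(77,445)]])
    print('malhead',onz(t,*ZM(565,112),.072),tri(ZM(565,112),ZSM(246,387)))
    print('mal end',onz(t,*ZM(504,412),.049), 'near',onz(t,*ZM(560,170),.049))
    print('hub',onz(t,*ZT(584,431),.055),tri(ZT(584,431),ZH(622,117)))
    # ring blob
    f=t['frame'].astype(int); print('hub ring base', onz(t,*ZT(575,434),.018))
E
python3 m.py
```

```text
pin [ 0.6295 -0.0323  0.092 ] (array([ 0.6291, -0.0319,  0.0917]), np.float64(0.0011581679772208783))
handle top [ 0.4839 -0.031   0.075 ] (array([ 0.4843, -0.0311,  0.0637]), np.float64(0.0010605902415771805))
ball [ 0.4205 -0.0323  0.032 ]
corner [0.6584 0.0331 0.012 ]
corner [ 0.6601 -0.0993  0.012 ]
corner [ 0.3616 -0.0988  0.012 ]
corner [0.3596 0.0324 0.012 ]
tri corner (array([ 0.3611, -0.0987,  0.0094]), np.float64(0.0010479436032627422)) [ 0.362  -0.0961  0.006 ]
tri corner (array([0.3612, 0.0316, 0.0086]), np.float64(0.0038318088692868096)) [0.3639 0.0327 0.006 ]
tri corner (array([ 0.66  , -0.099 ,  0.0075]), np.float64(0.002441485042598092)) [ 0.66   -0.0974  0.006 ]
tray [array([0.5848, 0.0166, 0.02  ]), array([ 0.5861, -0.0838,  0.02  ]), array([ 0.3871, -0.0838,  0.02  ]), array([0.387 , 0.0157, 0.02  ])]
malhead [0.5208 0.3006 0.072 ] (array([0.5214, 0.2996, 0.074 ]), np.float64(0.0020362043964747465))
mal end [0.3893 0.3284 0.049 ] near [0.4971 0.3077 0.049 ]
hub [ 0.4998 -0.3202  0.055 ] (array([ 0.5   , -0.3204,  0.0551]), np.float64(0.00066007881438593))
hub ring base [ 0.5002 -0.322   0.018 ]
```

```bash
cat > g.py <<'E'
from h import *
from scipy.spatial.transform import Rotation as Ro
np.set_printoptions(precision=4,suppress=True)
def Rdown(yd):  # tool x down, tool y at world angle yd deg
    a=np.radians(yd);x=np.array([0,0,-1.]);y=np.array([np.cos(a),np.sin(a),0]);return np.c_[x,y,np.cross(x,y)]
def go(p,yd):
    s=robot.read_state();R=np.array(s['orientation'])
    print('t %.2f'%s['time'],'pos',s['position'],'F',s['wrist_force'],'w %.4f'%s['width'],'yaw_y %.2f'%np.degrees(np.arctan2(R[1,1],R[0,1])))
    d=R.T@(np.array(p)-s['position']);rv=Ro.from_matrix(R.T@Rdown(yd)).as_rotvec(degrees=True)
    print('shift',d,'rot',rv)
E
python3 -c "
from g import *
go([.475,.310,.187],78)
go([.475,.310,.120],78)"
```

```text
t 0.10 pos [0.1762 0.5204 0.1859] F [ 0.1285 -1.1134 -0.4074] w 0.0930 yaw_y 71.28
shift [-0.0011 -0.1034  0.3505] rot [-6.7242 -0.0266  0.0911]
t 0.10 pos [0.1762 0.5204 0.1859] F [ 0.1285 -1.1134 -0.4074] w 0.0930 yaw_y 71.28
shift [ 0.0659 -0.1033  0.3505] rot [-6.7242 -0.0266  0.0911]
```

Emit:
{"name": "apply_moves", "arguments": {
  "targets": "0 0 -0.012 0.039 -0.8 0 0;0 0 -0.024 0.078 -1.5 0 0;0 0 -0.035 0.117 -2.3 0 0;0 0 -0.046 0.156 -3 0 0;0 0 -0.057 0.195 -3.8 0 0;0 0 -0.069 0.234 -4.5 0 0;0 0.005 -0.08 0.273 -5.3 0 0;0 0.015 -0.092 0.312 -6 0 0;0 0.03 -0.1034 0.3505 -6.7 0 0;0 0.06 -0.1034 0.3505 -6.7 0 0;0 0.066 -0.1034 0.3505 -6.7 0 0;0 0.066 -0.1034 0.3505 -6.7 0 0",
  "squeeze": 60
}}

```text
time: 1.1
position: [0.4726, 0.3087, 0.1171]
orientation: [[-0.008, 0.21, 0.978], [-0.004, 0.978, -0.21], [-1.0, -0.005, -0.007]]
wrist_force: [0.1, -0.5, -0.2]
width: 0.0928
```

```bash
python3 -c "
from g import *
go([.475,.310,.018],78)
c=cam('side');save(c,'s1.png');c=cam('top');save(c,'t1.png')
for n in ['side','top']:
  c=cam(n)"
```

```text
t 1.10 pos [0.4726 0.3087 0.1171] F [ 0.1118 -0.5188 -0.1753] w 0.0928 yaw_y 77.90
shift [0.0991 0.0023 0.0028] rot [-0.1025 -0.386   0.2999]
```

View pics/s1.png

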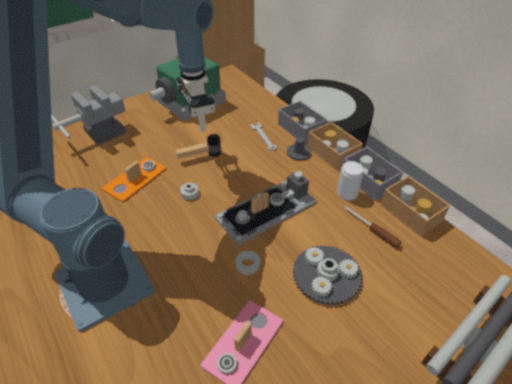

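The gripper hangs above the mallet handle (fingers at about px (203,120), mallet head at (214,145)). Next: descend and grip.

Emit:
{"name": "apply_moves", "arguments": {
  "targets": "0 0.03 0.001 0.001 0 0 0;0 0.06 0.002 0.002 -0.1 -0.3 0.3;0 0.08 0.0023 0.0028 -0.1 -0.4 0.3;0 0.093 0.0023 0.0028 -0.1 -0.4 0.3;0 0.099 0.0023 0.0028 -0.1 -0.4 0.3;0 0.099 0.0023 0.0028 -0.1 -0.4 0.3;255 0.099 0.0023 0.0028 -0.1 -0.4 0.3;255 0.099 0.0023 0.0028 -0.1 -0.4 0.3;255 0.099 0.0023 0.0028 -0.1 -0.4 0.3;255 0.099 0.0023 0.0028 -0.1 -0.4 0.3;255 0.099 0.0023 0.0028 -0.1 -0.4 0.3;255 0.099 0.0023 0.0028 -0.1 -0.4 0.3",
  "squeeze": 60
}}

```text
time: 2.3
position: [0.4785, 0.3129, 0.0231]
orientation: [[0.01, 0.205, 0.979], [0.004, 0.979, -0.205], [-1.0, 0.006, 0.009]]
wrist_force: [0.1, 0.1, 0.5]
width: 0.0578
```

```bash
python3 -c "
from g import *
go([.475,.310,.160],78)
c=cam('side');save(c,'s2.png');c=cam('top');save(c,'t2.png')"
```

```text
t 2.30 pos [0.4785 0.3129 0.0231] F [0.1108 0.1315 0.5484] w 0.0578 yaw_y 78.18
shift [-0.137  -0.0028 -0.0016] rot [ 0.1774  0.5079 -0.3184]
```

View pics/s2.png

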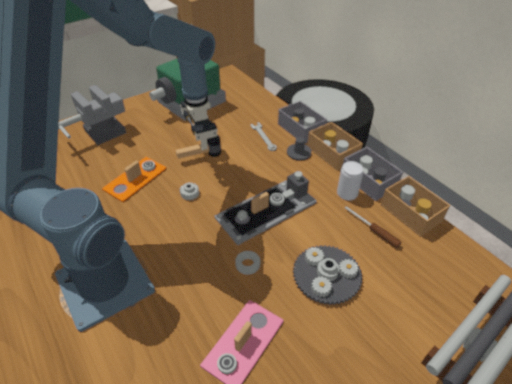

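Emit:
{"name": "apply_moves", "arguments": {
  "targets": "255 0.005 -0.003 -0.0035 0.2 0.5 -0.3;255 0.005 -0.003 -0.0035 0.2 0.5 -0.3;255 0.005 -0.003 -0.0035 0.2 0.5 -0.3;255 0.005 -0.003 -0.0035 0.2 0.5 -0.3;255 0.005 -0.003 -0.0035 0.2 0.5 -0.3;255 0.005 -0.003 -0.0035 0.2 0.5 -0.3;255 0.005 -0.003 -0.0035 0.2 0.5 -0.3;255 0.005 -0.003 -0.0035 0.2 0.5 -0.3;255 0.005 -0.003 -0.0035 0.2 0.5 -0.3;255 0.005 -0.003 -0.0035 0.2 0.5 -0.3"
}}

```text
time: 3.23
position: [0.4744, 0.3107, 0.0178]
orientation: [[-0.0, 0.208, 0.978], [0.0, 0.978, -0.208], [-1.0, 0.0, -0.0]]
wrist_force: [0.2, -0.9, 0.0]
width: 0.0005
```

```bash
python3 -c "
from g import *
go([.475,.310,.190],78)
c=cam('side');save(c,'s3.png');c=cam('top');save(c,'t3.png')"
```

```text
t 3.23 pos [0.4744 0.3107 0.0178] F [ 0.2318 -0.8626  0.0297] w 0.0005 yaw_y 77.98
shift [-0.1722 -0.0005  0.0007] rot [-0.024  -0.0059 -0.0066]
```

View pics/t3.png

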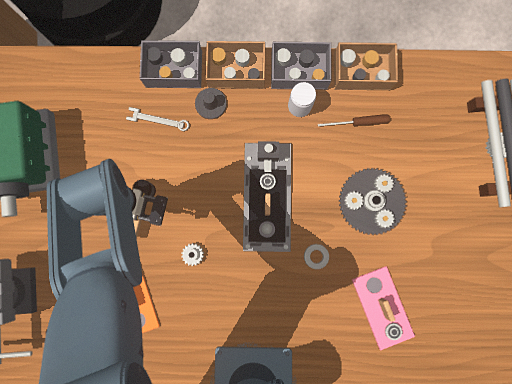

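```bash
python3 - <<'E'
import cv2,numpy as np
a=cv2.imread('pics/s3.png')[90:180,150:250];b=cv2.imread('pics/t3.png')[150:250,90:190]
cv2.imwrite('pics/z3.png',np.hstack([cv2.resize(a,(400,360),interpolation=2),cv2.resize(b,(360,360),interpolation=2)]))
from g import *
import pickle
s=pickle.load(open('side0.pkl','rb'))
print(proj(s,[.4744,.3107,.0178]),proj(s,[.4744,.3107,.0366]),proj(s,[.521,.3,.036]))
E
```

```text
[201.5993 152.7493] [201.1266 148.588 ] [214.0803 145.6107]
```

View pics/z3.png

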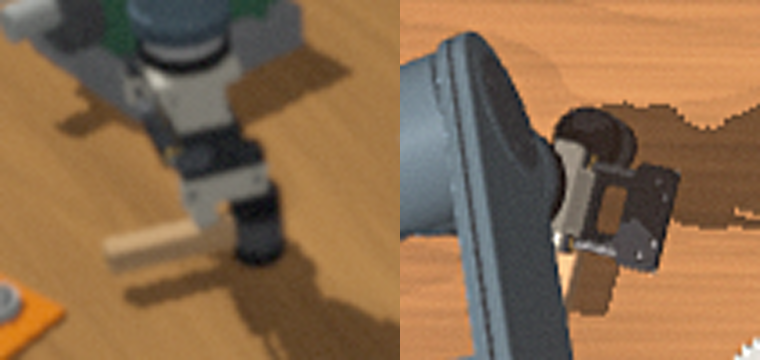

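```bash
python3 - <<'E'
from m import *
for z in (.1,.13,.16,.2,.25): print(z,onz(t,149.7,208,z), proj(t,[.4744,.3107,z]),proj(s,[.4744,.3107,z]))
import cv2
a=cv2.imread('pics/s3.png')[110:170,170:230]
cv2.imwrite('pics/z4.png',cv2.resize(a,(600,600),interpolation=2))
E
```

```text
0.1 [0.46721999 0.26979704 0.1       ] [133.91525798 204.97191176] [199.47212019 133.9841781 ]
0.13 [0.46531556 0.26279651 0.13      ] [130.73418463 204.08925651] [198.65524121 126.7511579 ]
0.16 [0.46341113 0.25579598 0.16      ] [127.38008257 203.15847888] [197.81538923 119.29888989]
0.2 [0.4608719  0.24646195 0.2       ] [122.6135215  201.83553999] [196.65833554 109.00538769]
0.25 [0.45769785 0.2347944  0.25      ] [116.12621862 200.03464269] [195.14907974  95.53152633]
```

View pics/z4.png

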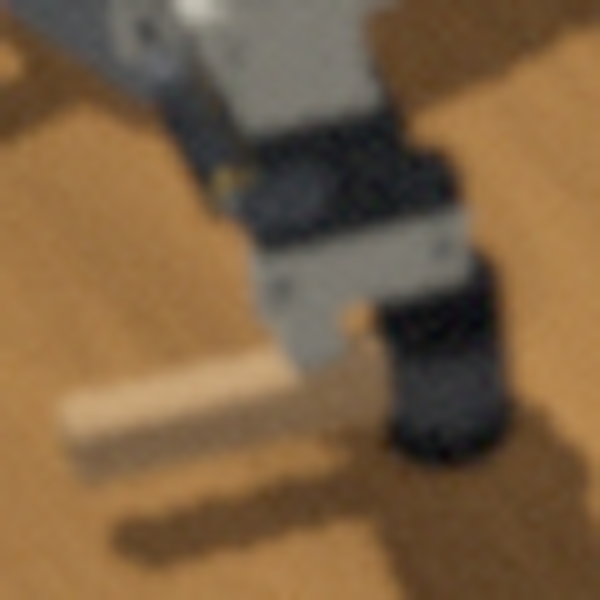

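Emit:
{"name": "apply_moves", "arguments": {
  "targets": "255 -0.01 0 0 0 0 0;255 -0.02 0 0 0 0 0;255 -0.035 0 0 0 0 0;255 -0.05 0 0 0 0 0;255 -0.05 0 0 0 0 0;255 -0.05 0 0 0 0 0;255 -0.05 0 0 0 0 0"
}}

```text
time: 3.92
position: [0.4742, 0.3106, 0.0678]
orientation: [[-0.0, 0.208, 0.978], [0.0, 0.978, -0.208], [-1.0, 0.0, -0.0]]
wrist_force: [-0.1, 0.2, -0.9]
width: 0.0005
```

```bash
python3 -c "
from g import *
go([.475,.310,.190],78)
c=cam('side');save(c,'s4.png');c=cam('top');save(c,'t4.png')
a=cv2.imread('pics/s4.png')[80:180,150:250];b=cv2.imread('pics/t4.png')[150:250,90:190]
cv2.imwrite('pics/z5.png',np.hstack([cv2.resize(a,(400,400),interpolation=2),cv2.resize(b,(400,400),interpolation=2)]))
"
```

```text
t 3.92 pos [0.4742 0.3106 0.0678] F [-0.1216  0.2003 -0.8891] w 0.0005 yaw_y 77.98
shift [-0.1222 -0.0004  0.0009] rot [-0.0217 -0.006  -0.0088]
```

View pics/z5.png

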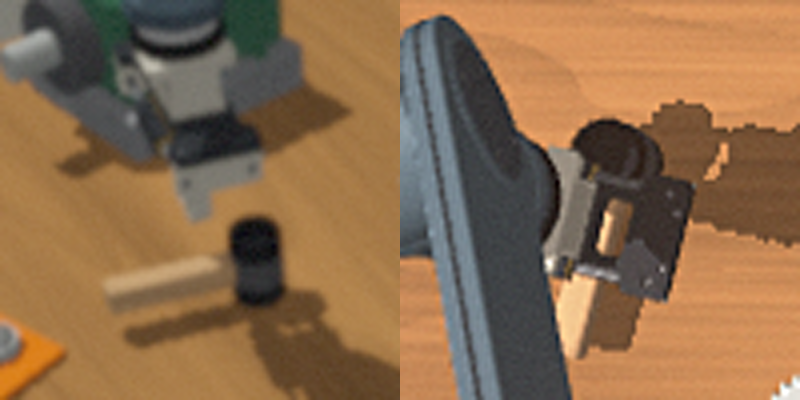

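```bash
python3 - <<'E'
from m import *
np.set_printoptions(precision=4,suppress=True)
print(onz(s,201.2,134.5,.0678),proj(s,[.4742,.3106,.0678]),proj(t,[.4742,.3106,.0678]),proj(t,[.4742,.3106,.12]))
a=cv2.imread('pics/s4.png')[90:150,170:230];b=cv2.imread('pics/t4.png')[165:245,110:170]
cv2.imwrite('pics/z6.png',np.hstack([cv2.resize(a,(400,400),interpolation=2),cv2.resize(b,(300,400),interpolation=2)]))
E
```

```text
[0.497  0.3447 0.0678] [200.2879 141.5482] [137.1866 205.9462] [131.8493 204.4684]
```

View pics/z6.png

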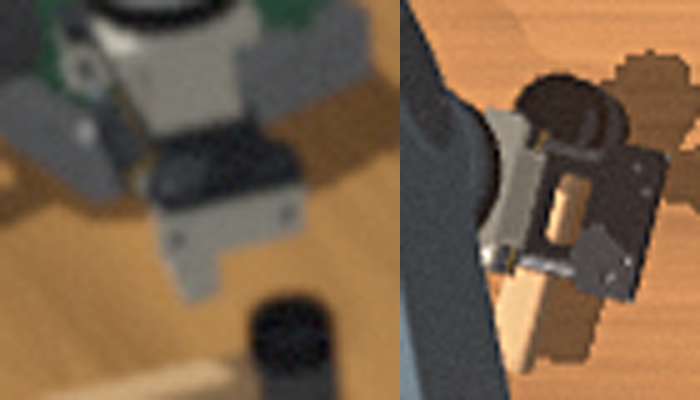

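```bash
python3 - <<'E'
from m import *
a=cv2.imread('pics/s1.png')[70:140,165:235];b=cv2.imread('pics/t1.png')[155:245,90:180]
c=cv2.imread('pics/s4.png')[90:160,165:235];
cv2.imwrite('pics/z7.png',np.vstack([np.hstack([cv2.resize(a,(300,300),interpolation=2),cv2.resize(b,(300,300),interpolation=2)]),np.hstack([cv2.resize(c,(300,300),interpolation=2),cv2.resize(cv2.imread('pics/s2.png')[105:175,165:235],(300,300),interpolation=2)])]))
for z in (.117,.15,.18): print(z,proj(s,[.4726,.3087,z]),proj(t,[.4726,.3087,z]))
E
```

```text
0.117 [198.83332773 130.37574297] [132.89144129 205.20015845]
0.15 [197.91482345 122.26764852] [129.29823937 204.21832675]
0.18 [197.05495506 114.65980509] [125.84165256 203.27370046]
```

View pics/z7.png

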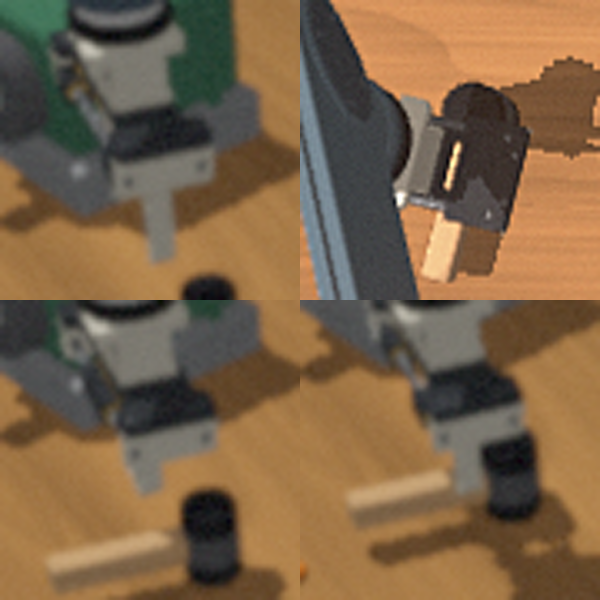

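```bash
python3 - <<'E'
from m import *
print(proj(s,[.4726-.21*.046,.3087-.978*.046,.117]), proj(s,[.4726-.21*.046,.3087-.978*.046,.117+.03]))
print(proj(s,[.4726-.21*.046+.007*.978,.3087-.978*.046,.117]))
print(proj(s,[.4785-.21*.028,.3129-.978*.028,.0231]),'s2 tip',165+155*70/300+1*0, 105+190*70/300)
E
```

```text
[202.8962992  137.93539126] [202.10391992 130.51635124]
[204.700619   137.22479377]
[204.54976647 155.46509129] s2 tip 201.16666666666666 149.33333333333334
```

```bash
python3 - <<'E'
from m import *
for z in (.2,.23,.26): print(z,proj(t,[.4895,.2088,z]),proj(t,[.4161,.2246,z]))
print('obs',(157.5,194),(150,224.6))
for z in (.2,.23,.26): print(z,onz(t,157.5,194,z),onz(t,150,224.6,z))
g=lambda n:cv2.imread(n)
d=cv2.absdiff(g('pics/s4.png')[135:170,170:225],g('pics/side0.png')[135:170,170:225]).max(2); print((d>25).sum())
E
cat > /dev/null <<'E'
E
python3 - <<'E'
import cv2,numpy as np
a=cv2.imread('pics/top0.png')[170:250,115:175];b=cv2.imread('pics/t4.png')[170:250,115:175];c=cv2.imread('pics/side0.png')[130:165,170:225];d=cv2.imread('pics/s4.png')[130:165,170:225]
top=np.hstack([cv2.resize(x,(300,400)) for x in (a,b)]);bot=np.hstack([cv2.resize(x,(300,190)) for x in (c,d)])
cv2.imwrite('pics/z8.png',np.vstack([top,bot]))
E
```

```text
0.2 [166.18024359 196.01758423] [158.34934628 227.36564512]
0.23 [163.62639036 194.78822474] [155.54777851 227.04718368]
0.26 [160.91945737 193.4850957 ] [152.57705966 226.70941121]
obs (157.5, 194) (150, 224.6)
0.2 [0.49396011 0.22935504 0.2       ] [0.42221808 0.24431991 0.2       ]
0.23 [0.49110686 0.22284506 0.23      ] [0.42142207 0.23738081 0.23      ]
0.26 [0.48825361 0.21633509 0.26      ] [0.42062607 0.23044171 0.26      ]
134
```

View pics/z8.png

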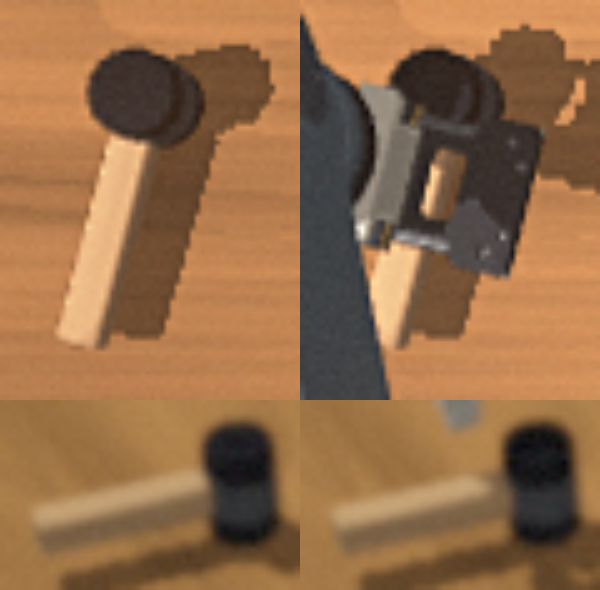

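The mallet hasn't moved and the fingers closed above its handle: in the side view the tip sits about 28 mm higher than the reported TCP (seen at row 134, expected 141). I'll check that by touching the bench gently beside the handle.

Emit:
{"name": "apply_moves", "arguments": {
  "targets": "255 0 0.03 0 0 0 0;255 0 0.065 0 0 0 0;255 0 0.065 0 0 0 0;255 0.03 0.065 0 0 0 0;255 0.045 0.065 0 0 0 0;255 0.05 0.065 0 0 0 0;255 0.05 0.065 0 0 0 0;255 0.05 0.065 0 0 0 0"
}}

```text
time: 4.68
position: [0.4871, 0.3736, 0.0169]
orientation: [[-0.002, 0.208, 0.978], [-0.001, 0.978, -0.208], [-1.0, -0.001, -0.002]]
wrist_force: [0.7, -0.6, -0.3]
width: 0.0006
```

```bash
python3 -c "
from g import *
go([.475,.310,.190],78)
c=cam('side');save(c,'s5.png')
a=cv2.imread('pics/s5.png')[80:180,150:250]
cv2.imwrite('pics/z9.png',cv2.resize(a,(600,600),interpolation=2))
print(proj(c,robot.read_state()['position']))
"
```

```text
t 4.68 pos [0.4871 0.3736 0.0169] F [ 0.7149 -0.6203 -0.2931] w 0.0006 yaw_y 77.97
shift [-0.173  -0.065   0.0011] rot [-0.0332 -0.1111  0.0696]
[196.2943 142.5575]
```

View pics/z9.png

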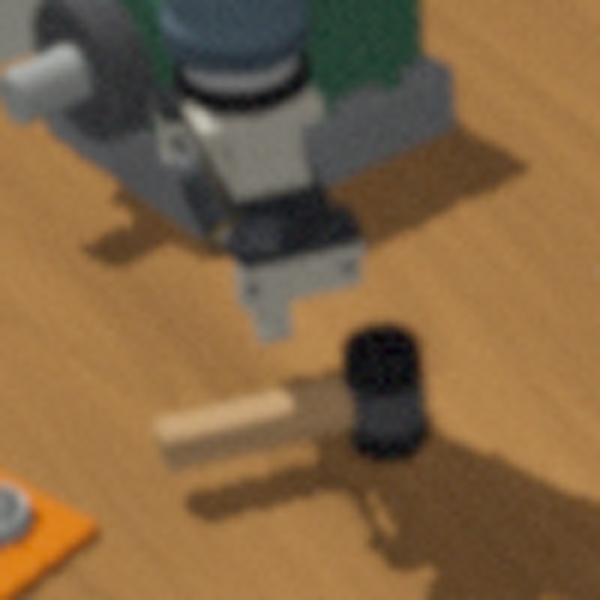

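Emit:
{"name": "apply_moves", "arguments": {
  "targets": "255 0.006 0 0 0 0 0;255 0.012 0 0 0 0 0;255 0.016 0 0 0 0 0;255 0.018 0 0 0 0 0;255 0.018 0 0 0 0 0"
}}

```text
time: 5.15
position: [0.4872, 0.3737, -0.001]
orientation: [[-0.002, 0.209, 0.978], [-0.001, 0.978, -0.209], [-1.0, -0.001, -0.002]]
wrist_force: [0.3, 0.6, -0.0]
width: 0.0003
```

The tip reads −1 mm and still hasn't touched, so the TCP reading is biased in height. I'll continue in small steps.

Emit:
{"name": "apply_moves", "arguments": {
  "targets": "255 0.003 0 0 0 0 0;255 0.006 0 0 0 0 0;255 0.009 0 0 0 0 0;255 0.012 0 0 0 0 0;255 0.014 0 0 0 0 0;255 0.014 0 0 0 0 0"
}}

```text
time: 5.65
position: [0.4868, 0.3735, -0.0156]
orientation: [[-0.003, 0.209, 0.978], [-0.001, 0.978, -0.209], [-1.0, -0.002, -0.002]]
wrist_force: [-0.6, 0.1, -0.1]
width: 0.0005
```

Emit:
{"name": "apply_moves", "arguments": {
  "targets": "255 0.002 0 0 0 0 0;255 0.004 0 0 0 0 0;255 0.006 0 0 0 0 0;255 0.008 0 0 0 0 0;255 0.008 0 0 0 0 0"
}}

```text
time: 6.07
position: [0.4865, 0.3733, -0.0241]
orientation: [[-0.003, 0.209, 0.978], [-0.001, 0.978, -0.209], [-1.0, -0.002, -0.003]]
wrist_force: [0.2, -0.5, -0.1]
width: 0.0007
```

Emit:
{"name": "apply_moves", "arguments": {
  "targets": "255 0.002 0 0 0 0 0;255 0.003 0 0 0 0 0;255 0.004 0 0 0 0 0;255 0.004 0 0 0 0 0"
}}

```text
time: 6.4
position: [0.4863, 0.3732, -0.0284]
orientation: [[-0.004, 0.209, 0.978], [-0.002, 0.978, -0.209], [-1.0, -0.002, -0.003]]
wrist_force: [0.7, -0.1, -0.7]
width: 0.0006
```

```bash
python3 -c "
from g import *
go([.475,.310,.190],78)
c=cam('side');save(c,'s6.png')
a=cv2.imread('pics/s6.png')[80:180,150:250]
cv2.imwrite('pics/z10.png',cv2.resize(a,(600,600),interpolation=2))
print(proj(c,robot.read_state()['position']))
"
```

```text
t 6.40 pos [ 0.4863  0.3732 -0.0284] F [ 0.6933 -0.0524 -0.743 ] w 0.0006 yaw_y 77.96
shift [-0.2183 -0.0647  0.0014] rot [-0.0387 -0.1863  0.1308]
[197.2752 152.5663]
```

View pics/z10.png

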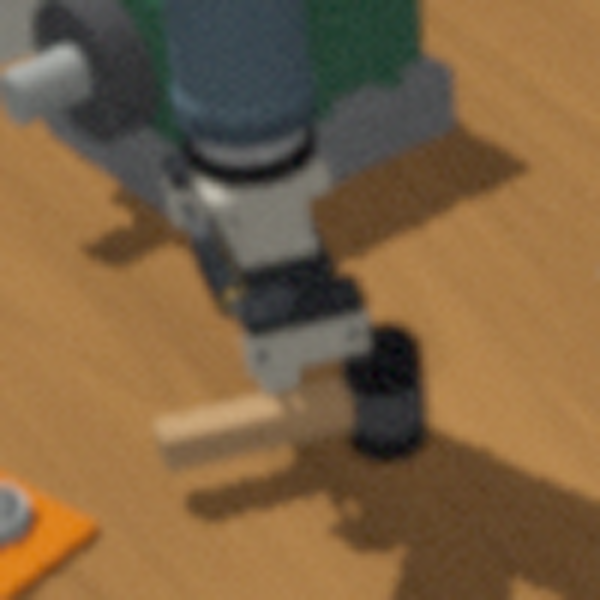

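Emit:
{"name": "apply_moves", "arguments": {
  "targets": "255 0.001 0 0 0 0 0;255 0.002 0 0 0 0 0;255 0.003 0 0 0 0 0;255 0.003 0 0 0 0 0"
}}

```text
time: 6.78
position: [0.4862, 0.3732, -0.0315]
orientation: [[-0.004, 0.209, 0.978], [-0.002, 0.978, -0.209], [-1.0, -0.002, -0.003]]
wrist_force: [-0.3, -0.6, -0.4]
width: 0.0005
```

Emit:
{"name": "apply_moves", "arguments": {
  "targets": "255 0.001 0 0 0 0 0;255 0.002 0 0 0 0 0;255 0.003 0 0 0 0 0;255 0.003 0 0 0 0 0"
}}

```text
time: 7.12
position: [0.4864, 0.3732, -0.0318]
orientation: [[-0.003, 0.208, 0.978], [-0.001, 0.978, -0.208], [-1.0, -0.002, -0.002]]
wrist_force: [-4.8, -4.1, 20.0]
width: 0.0003
```

Emit:
{"name": "apply_moves", "arguments": {
  "targets": "255 -0.02 0 0 0 0 0;255 -0.05 0 0 0 0 0;0 -0.09 0 0 0 0 0;0 -0.09 0 0 0 0 0;0 -0.09 -0.03 0 0 0 0;0 -0.09 -0.065 0 0 0 0;0 -0.09 -0.065 0 0 0 0;0 -0.09 -0.065 0 0 0 0;0 -0.09 -0.065 0 0 0 0;0 -0.09 -0.065 0 0 0 0"
}}

```text
time: 7.95
position: [0.4738, 0.3107, 0.0586]
orientation: [[-0.002, 0.208, 0.978], [-0.001, 0.978, -0.208], [-1.0, -0.001, -0.002]]
wrist_force: [-0.3, 0.1, -0.0]
width: 0.0497
```

```bash
python3 -c "
from g import *
import m
for q in ([.4871,.3736,.0169+.0315],[.4742,.3106,.0678+.0315]): print(proj(m.s,q))
print('obs (195,136.3) (201.2,134.5)')
go([.475,.310,.018-.0315],78)
"
```

```text
[195.3693 135.8742]
[199.4539 134.1846]
obs (195,136.3) (201.2,134.5)
t 7.95 pos [0.4738 0.3107 0.0586] F [-0.2513  0.0955 -0.0226] w 0.0497 yaw_y 77.99
shift [ 0.072  -0.0004  0.0014] rot [-0.0126 -0.0959  0.0585]
```

Emit:
{"name": "apply_moves", "arguments": {
  "targets": "0 0 0 0.001 0 0 0;0 0 0 0.001 0 0 0;0 0 0 0.001 0 0 0;0 0 0 0.001 0 0 0;0 0 0 0.001 0 0 0;0 0.02 0 0.001 0 0 0;0 0.04 0 0.001 0 0 0;0 0.055 0 0.001 0 0 0;0 0.065 0 0.001 0 0 0;0 0.07 0 0.001 0 0 0;0 0.072 0 0.001 0 0 0;0 0.072 0 0.001 0 0 0"
}}

```text
time: 8.95
position: [0.4748, 0.3105, -0.0135]
orientation: [[-0.002, 0.208, 0.978], [-0.001, 0.978, -0.208], [-1.0, -0.001, -0.002]]
wrist_force: [-0.1, 0.6, 0.2]
width: 0.0929
```

Emit:
{"name": "apply_moves", "arguments": {
  "targets": "255 0 0 0 0 0 0;255 0 0 0 0 0 0;255 0 0 0 0 0 0;255 0 0 0 0 0 0;255 0 0 0 0 0 0;255 0 0 0 0 0 0;255 0 0 0 0 0 0;255 0 0 0 0 0 0;255 0 0 0 0 0 0;255 0 0 0 0 0 0;255 0 0 0 0 0 0;255 0 0 0 0 0 0",
  "squeeze": 60
}}

```text
time: 9.95
position: [0.4747, 0.3106, -0.0135]
orientation: [[-0.002, 0.208, 0.978], [-0.001, 0.978, -0.208], [-1.0, -0.001, -0.002]]
wrist_force: [1.0, 0.5, 0.4]
width: 0.0239
```

Emit:
{"name": "apply_moves", "arguments": {
  "targets": "255 -0.02 0 0 0 0 0;255 -0.05 0 0 0 0 0;255 -0.085 0 0 0 0 0;255 -0.12 0 0 0 0 0;255 -0.14 0 0 0 0 0;255 -0.15 0 0 0 0 0;255 -0.15 0 0 0 0 0;255 -0.15 0 0 0 0 0"
}}

```text
time: 10.62
position: [0.4743, 0.3104, 0.1354]
orientation: [[-0.003, 0.208, 0.978], [-0.001, 0.978, -0.208], [-1.0, -0.002, -0.003]]
wrist_force: [-0.1, 0.1, -3.3]
width: 0.0236
```

```bash
python3 -c "
from g import *
go([.583,-.0216,.1365],78)
c=cam('side');save(c,'s7.png')
c=cam('top');save(c,'t7.png')
"
```

```text
t 10.62 pos [0.4743 0.3104 0.1354] F [-0.1489  0.1348 -3.3316] w 0.0236 yaw_y 77.99
shift [-0.0011 -0.3021  0.1754] rot [-0.0145 -0.179   0.1056]
```

View pics/s7.png

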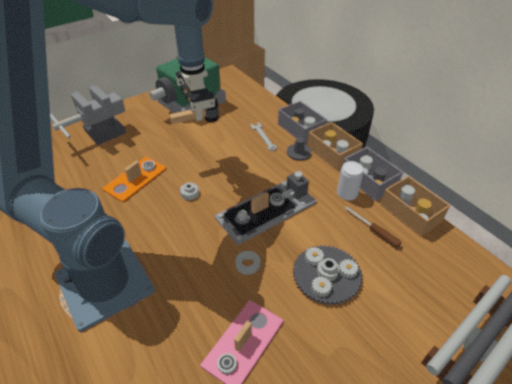

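The mallet hangs level from the gripper (head at px (212,113), wrist force −3.3 N). I'll carry it over the pin.

Emit:
{"name": "apply_moves", "arguments": {
  "targets": "255 0 -0.015 0.009 0 0 0;255 0 -0.045 0.026 0 0 0;255 0 -0.076 0.044 0 0 0;255 0 -0.106 0.061 0 0 0;255 0 -0.136 0.079 0 0 0;255 0 -0.166 0.096 0 0 0;255 0 -0.196 0.114 0 0 0;255 0 -0.226 0.131 0 0 0;255 0 -0.256 0.149 0 0 0;255 0 -0.284 0.165 0 0 0;255 0 -0.302 0.1754 0 -0.2 0.1;255 0 -0.302 0.1754 0 -0.2 0.1"
}}

```text
time: 11.72
position: [0.5823, -0.0264, 0.1316]
orientation: [[-0.005, 0.212, 0.977], [-0.002, 0.977, -0.212], [-1.0, -0.003, -0.005]]
wrist_force: [-0.1, 0.1, -2.7]
width: 0.0234
```

```bash
python3 -c "
from g import *
go([.583,-.0216,.0985],78)
c=cam('side');save(c,'s8.png')
c=cam('top');save(c,'t8.png')
a=cv2.imread('pics/s8.png')[120:220,230:330];b=cv2.imread('pics/t8.png')[110:210,220:320]
cv2.imwrite('pics/z11.png',np.hstack([cv2.resize(a,(400,400),interpolation=2),cv2.resize(b,(400,400),interpolation=2)]))
"
```

```text
t 11.72 pos [ 0.5823 -0.0264  0.1316] F [-0.1138  0.1446 -2.6823] w 0.0234 yaw_y 77.74
shift [ 0.0331  0.005  -0.0002] rot [-0.2585 -0.2612  0.1992]
```

View pics/z11.png

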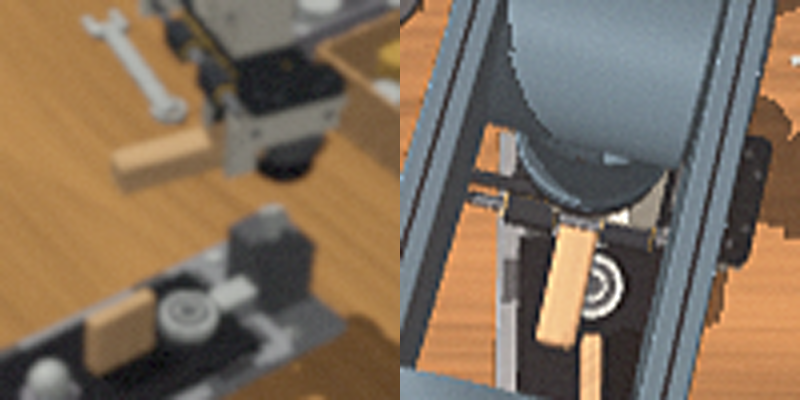

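```bash
python3 - <<'E'
from m import *
np.set_printoptions(precision=4,suppress=True)
print(onz(s,230+288/4,120+166/4,.145), 'exp',.5823+.0463,-.0264-.0106)
print(onz(t,259.2,195,.194),'exp end',.5823+.0463-.137*.977,-.037+.137*.212)
E
```

```text
[ 0.632  -0.0405  0.145 ] exp 0.6286 -0.037
[ 0.4955 -0.0088  0.194 ] exp end 0.49475100000000005 -0.007955999999999998
```

Emit:
{"name": "apply_moves", "arguments": {
  "targets": "255 0.01 0.003 0 -0.2 -0.3 0.2;255 0.025 0.005 0 -0.2 -0.3 0.2;255 0.038 0.005 0 -0.2 -0.3 0.2;255 0.045 0.005 0 -0.2 -0.3 0.2;255 0.048 0.005 0 -0.2 -0.3 0.2;255 0.048 0.005 0 -0.2 -0.3 0.2;255 0.048 0.005 0 -0.2 -0.3 0.2"
}}

```text
time: 12.4
position: [0.5818, -0.017, 0.0841]
orientation: [[-0.001, 0.206, 0.979], [0.002, 0.979, -0.206], [-1.0, 0.002, -0.001]]
wrist_force: [-0.2, 0.3, -3.4]
width: 0.024
```

```bash
python3 -c "
from g import *
go([.583,-.0216,.0985],78)
c=cam('side');save(c,'s9.png')
a=cv2.imread('pics/s9.png')[130:210,240:330]
cv2.imwrite('pics/z12.png',cv2.resize(a,(675,600),interpolation=2))
"
```

```text
t 12.40 pos [ 0.5818 -0.017   0.0841] F [-0.2146  0.265  -3.3729] w 0.0240 yaw_y 78.10
shift [-0.0144 -0.0043  0.0022] rot [ 0.0987 -0.0621 -0.1312]
```

View pics/z12.png

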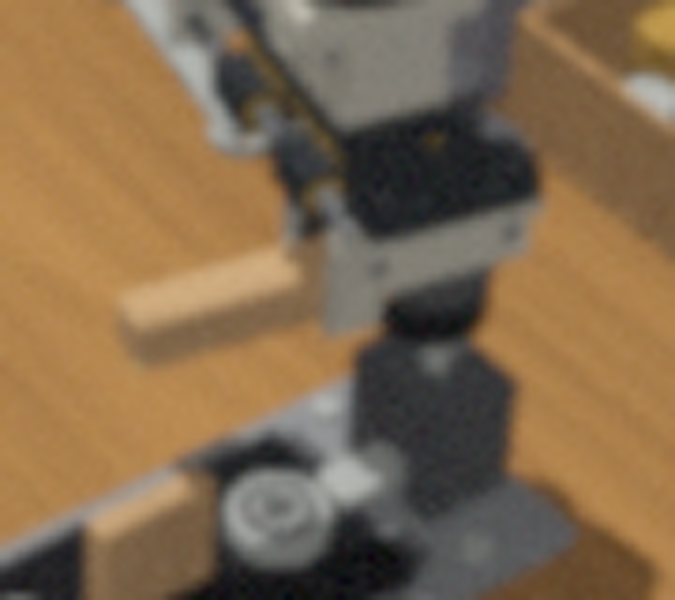

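The head is just above the pin (head bottom about px (298,174), pin top about (298,177)). I'll press in stages and watch the force.

Emit:
{"name": "apply_moves", "arguments": {
  "targets": "255 0.001 -0.004 0.002 0 0 0;255 0.002 -0.004 0.002 0 0 0;255 0.004 -0.004 0.002 0 0 0;255 0.006 -0.004 0.002 0 0 0;255 0.008 -0.004 0.002 0 0 0;255 0.01 -0.004 0.002 0 0 0;255 0.011 -0.004 0.002 0 0 0"
}}

```text
time: 13.03
position: [0.5834, -0.0217, 0.0739]
orientation: [[0.001, 0.206, 0.978], [0.002, 0.978, -0.206], [-1.0, 0.002, 0.001]]
wrist_force: [-2.6, -0.1, 3.6]
width: 0.0233
```

Emit:
{"name": "apply_moves", "arguments": {
  "targets": "255 0.002 0 0 0 0 0;255 0.004 0 0 0 0 0;255 0.005 0 0 0 0 0;255 0.005 0 0 0 0 0"
}}

```text
time: 13.37
position: [0.5834, -0.0217, 0.0686]
orientation: [[0.001, 0.206, 0.978], [0.002, 0.978, -0.206], [-1.0, 0.002, 0.001]]
wrist_force: [-1.7, 0.6, 1.8]
width: 0.0234
```

Emit:
{"name": "apply_moves", "arguments": {
  "targets": "255 0.002 0 0 0 0 0;255 0.003 0 0 0 0 0;255 0.004 0 0 0 0 0;255 0.004 0 0 0 0 0"
}}

```text
time: 13.7
position: [0.5834, -0.0217, 0.0644]
orientation: [[0.001, 0.206, 0.978], [0.002, 0.978, -0.206], [-1.0, 0.002, 0.0]]
wrist_force: [-1.4, -0.8, 1.8]
width: 0.0237
```

Emit:
{"name": "apply_moves", "arguments": {
  "targets": "255 0.001 0 0 0 0 0;255 0.002 0 0 0 0 0;255 0.003 0 0 0 0 0;255 0.003 0 0 0 0 0"
}}

```text
time: 14.03
position: [0.5834, -0.0216, 0.0636]
orientation: [[0.002, 0.206, 0.979], [0.002, 0.979, -0.206], [-1.0, 0.002, 0.001]]
wrist_force: [-8.3, 0.6, 16.3]
width: 0.0233
```

The stop is reached: force rose to about 20 N net with the head bottom at about 77–78 mm. I'll lift off and check.

Emit:
{"name": "apply_moves", "arguments": {
  "targets": "255 -0.02 0 0 0 0 0;255 -0.04 0 0 0 0 0;255 -0.06 0 0 0 0 0;255 -0.075 0 0 0 0 0;255 -0.08 0 0 0 0 0;255 -0.08 0 0 0 0 0"
}}

```text
time: 14.53
position: [0.5842, -0.0218, 0.1443]
orientation: [[0.004, 0.206, 0.979], [0.001, 0.979, -0.206], [-1.0, 0.002, 0.004]]
wrist_force: [0.0, 0.4, -3.1]
width: 0.0234
```

```bash
python3 -c "
from g import *
go([.475,.310,.140],78)
c=cam('side');save(c,'s10.png')
a=cv2.imread('pics/s10.png')[110:210,230:330]
cv2.imwrite('pics/z13.png',cv2.resize(a,(600,600),interpolation=2))
"
```

```text
t 14.53 pos [ 0.5842 -0.0218  0.1443] F [ 0.0359  0.3756 -3.1081] w 0.0234 yaw_y 78.11
shift [ 0.0042  0.3021 -0.1752] rot [ 0.1073  0.2182 -0.1177]
```

View pics/z13.png

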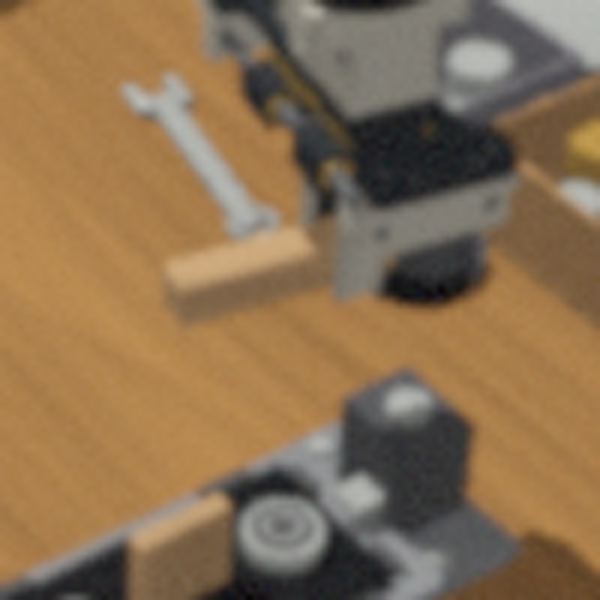

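The pin head now sits flush low and the tongue is drawn back from the tray. I'll return the mallet to its original spot.

Emit:
{"name": "apply_moves", "arguments": {
  "targets": "255 0 0.015 -0.009 0 0 0;255 0 0.045 -0.026 0 0 0;255 0 0.076 -0.044 0 0 0;255 0 0.106 -0.061 0 0 0;255 0 0.136 -0.079 0 0 0;255 0 0.166 -0.096 0 0 0;255 0 0.196 -0.114 0 0 0;255 0 0.226 -0.131 0 0 0;255 0 0.256 -0.149 0 0 0;255 0 0.284 -0.165 0 0 0;255 0 0.302 -0.1752 0.1 0.2 -0.1;255 0 0.302 -0.1752 0.1 0.2 -0.1"
}}

```text
time: 15.58
position: [0.4713, 0.3137, 0.1413]
orientation: [[-0.006, 0.204, 0.979], [0.002, 0.979, -0.204], [-1.0, 0.0, -0.006]]
wrist_force: [-0.3, 0.5, -3.4]
width: 0.0236
```

```bash
python3 -c "
from g import *
go([.475,.310,-.0135],78)
c=cam('side');save(c,'s11.png')
a=cv2.imread('pics/s11.png')[70:170,150:250]
cv2.imwrite('pics/z14.png',cv2.resize(a,(600,600),interpolation=2))
"
```

```text
t 15.58 pos [0.4713 0.3137 0.1413] F [-0.2617  0.4887 -3.3614] w 0.0236 yaw_y 78.22
shift [ 0.1548 -0.0029  0.0053] rot [ 0.2247 -0.3336 -0.023 ]
```

View pics/z14.png

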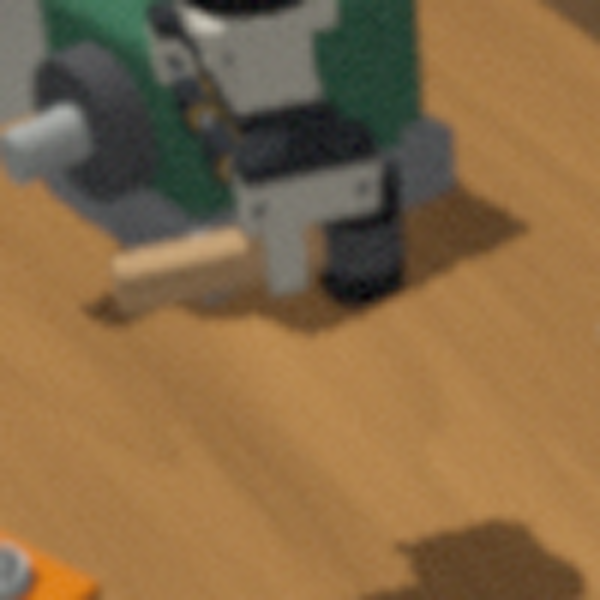

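Mallet is level and upright (head at px (210,111)). Lower it.

Emit:
{"name": "apply_moves", "arguments": {
  "targets": "255 0.03 -0.002 0.003 0 0 0;255 0.065 -0.003 0.0045 0.2 -0.3 0;255 0.1 -0.003 0.0045 0.2 -0.3 0;255 0.125 -0.003 0.0045 0.2 -0.3 0;255 0.14 -0.003 0.0045 0.2 -0.3 0;255 0.147 -0.003 0.0045 0.2 -0.3 0;255 0.15 -0.003 0.0045 0.2 -0.3 0;255 0.15 -0.003 0.0045 0.2 -0.3 0;255 0.15 -0.003 0.0045 0.2 -0.3 0"
}}

```text
time: 16.38
position: [0.4762, 0.3077, -0.0079]
orientation: [[0.002, 0.208, 0.978], [-0.001, 0.978, -0.208], [-1.0, -0.0, 0.002]]
wrist_force: [0.2, 0.1, -2.9]
width: 0.0236
```

Emit:
{"name": "apply_moves", "arguments": {
  "targets": "255 0.001 0 0 0 0 0;255 0.002 0 0 0 0 0;255 0.003 0 0 0 0 0;255 0.003 0 0 0 0 0"
}}

```text
time: 16.72
position: [0.4764, 0.3078, -0.0105]
orientation: [[0.002, 0.208, 0.978], [-0.0, 0.978, -0.208], [-1.0, 0.0, 0.002]]
wrist_force: [-0.2, 0.2, -2.2]
width: 0.0236
```

Emit:
{"name": "apply_moves", "arguments": {
  "targets": "255 0.001 0 0 0 0 0;255 0.002 0 0 0 0 0;255 0.003 0 0 0 0 0;255 0.003 0 0 0 0 0"
}}

```text
time: 17.05
position: [0.4764, 0.3079, -0.0136]
orientation: [[0.002, 0.208, 0.978], [-0.0, 0.978, -0.208], [-1.0, 0.0, 0.002]]
wrist_force: [-0.4, 0.3, -3.7]
width: 0.0241
```

Emit:
{"name": "apply_moves", "arguments": {
  "targets": "255 0.001 0 0 0 0 0;255 0.0015 0 0 0 0 0;255 0.002 0 0 0 0 0;255 0.002 0 0 0 0 0"
}}

```text
time: 17.38
position: [0.4764, 0.308, -0.0138]
orientation: [[0.003, 0.208, 0.978], [-0.0, 0.978, -0.208], [-1.0, 0.0, 0.003]]
wrist_force: [-5.5, -1.8, 11.6]
width: 0.0232
```

Emit:
{"name": "apply_moves", "arguments": {
  "targets": "255 0 0 0 0 0 0;0 0 0 0 0 0 0;0 0 0 0 0 0 0;0 0 0 0 0 0 0;0 0 0 0 0 0 0;0 0 0 0 0 0 0;0 0 0 0 0 0 0;0 0 0 0 0 0 0;0 0 0 0 0 0 0;0 0 0 0 0 0 0;0 0 0 0 0 0 0;0 0 0 0 0 0 0"
}}

```text
time: 18.38
position: [0.4764, 0.3079, -0.0137]
orientation: [[0.003, 0.208, 0.978], [-0.0, 0.978, -0.208], [-1.0, 0.0, 0.003]]
wrist_force: [0.5, 0.2, -0.5]
width: 0.0914
```

Emit:
{"name": "apply_moves", "arguments": {
  "targets": "0 -0.02 0 0 0 0 0;0 -0.05 0 0 0 0 0;0 -0.085 0 0 0 0 0;0 -0.12 0 0 0 0 0;0 -0.155 0 0 0 0 0;0 -0.18 0 0 0 0 0;0 -0.18 -0.04 0 0 0 0;0 -0.18 -0.08 0 0 0 0;0 -0.18 -0.12 0 0 0 0;0 -0.18 -0.16 0 0 0 0;0 -0.18 -0.18 0 0 0 0;0 -0.18 -0.18 0 0 0 0"
}}

```text
time: 19.38
position: [0.4375, 0.1287, 0.1663]
orientation: [[0.003, 0.211, 0.977], [-0.002, 0.977, -0.211], [-1.0, -0.001, 0.003]]
wrist_force: [-0.8, 0.6, 0.3]
width: 0.0931
```

```bash
python3 -c "
from g import *
go([.485,-.032,.15],90)
c=cam('side');save(c,'s12.png')
c=cam('top');save(c,'t12.png')
a=cv2.imread('pics/s12.png')[120:240,165:325];b=cv2.imread('pics/t12.png')[120:270,110:310]
cv2.imwrite('pics/z15.png',np.vstack([cv2.resize(a,(400,300),interpolation=2),cv2.resize(b,(400,300),interpolation=2)]))
"
```

```text
t 19.38 pos [0.4375 0.1287 0.1663] F [-0.766   0.5708  0.2811] w 0.0931 yaw_y 77.81
shift [ 0.0167 -0.1471  0.0803] rot [-12.1857   0.1669   0.0795]
```

View pics/z15.png

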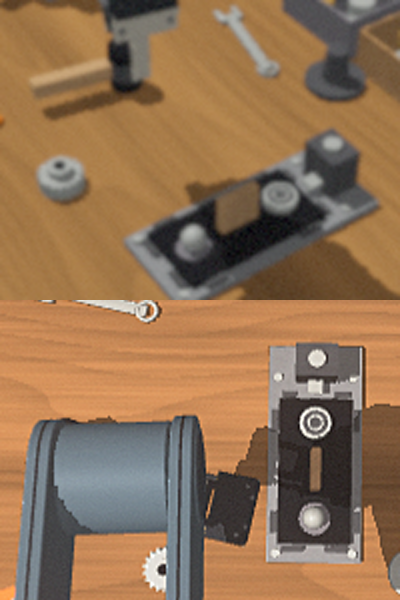

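Mallet stands where it was (head about px (215,152)), pin down, tongue withdrawn, ball in pocket. Next: the tray handle.

Emit:
{"name": "apply_moves", "arguments": {
  "targets": "0 0 -0.03 0.016 -2 0 0;0 0 -0.06 0.033 -5 0 0;0 0 -0.09 0.05 -8 0 0;0 0 -0.12 0.066 -10 0 0;0 0.017 -0.147 0.0803 -12.2 0.1 0;0 0.04 -0.147 0.0803 -12.2 0.1 0;0 0.065 -0.147 0.0803 -12.2 0.1 0;0 0.08 -0.147 0.0803 -12.2 0.1 0;0 0.08 -0.147 0.0803 -12.2 0.1 0;0 0.08 -0.147 0.0803 -12.2 0.1 0"
}}

```text
time: 20.32
position: [0.4867, -0.0277, 0.086]
orientation: [[0.0, -0.003, 1.0], [0.001, 1.0, 0.003], [-1.0, 0.001, 0.0]]
wrist_force: [1.3, 0.6, 0.0]
width: 0.093
```

```bash
python3 -c "
from g import *
go([.485,-.032,.0077],90)
c=cam('side');save(c,'s13.png')
a=cv2.imread('pics/s13.png')[120:240,200:330]
cv2.imwrite('pics/z16.png',cv2.resize(a,(650,600),interpolation=2))
"
```

```text
t 20.32 pos [ 0.4867 -0.0277  0.086 ] F [1.3102 0.5782 0.0012] w 0.0930 yaw_y 90.16
shift [ 0.0783 -0.0044 -0.0017] rot [ 0.1565  0.0126 -0.0776]
```

View pics/z16.png

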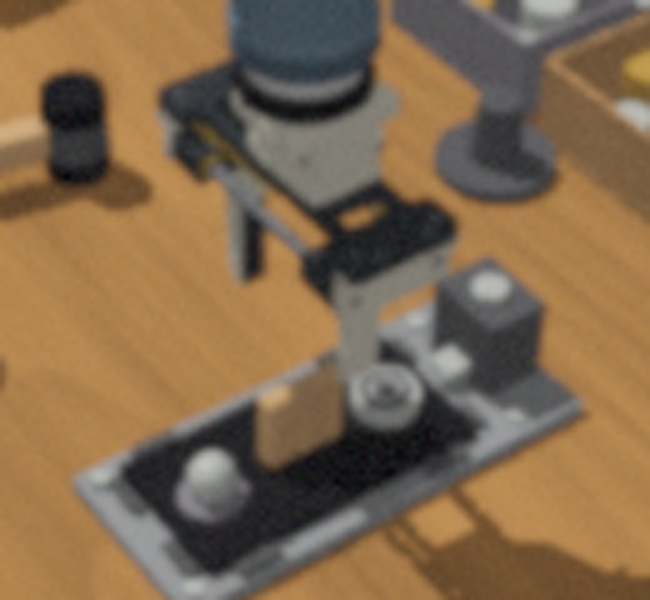

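Emit:
{"name": "apply_moves", "arguments": {
  "targets": "0 0.01 -0.002 -0.001 0.1 0 0;0 0.03 -0.0044 -0.0017 0.1 0 0;0 0.05 -0.0044 -0.0017 0.1 0 0;0 0.065 -0.0044 -0.0017 0.1 0 0;0 0.074 -0.0044 -0.0017 0.1 0 0;0 0.078 -0.0044 -0.0017 0.1 0 0;0 0.078 -0.0044 -0.0017 0.1 0 0;0 0.078 -0.0044 -0.0017 0.1 0 0"
}}

```text
time: 21.03
position: [0.4867, -0.0325, 0.0097]
orientation: [[0.004, -0.001, 1.0], [0.0, 1.0, 0.001], [-1.0, 0.0, 0.004]]
wrist_force: [-0.3, 0.5, -1.2]
width: 0.0927
```

Emit:
{"name": "apply_moves", "arguments": {
  "targets": "255 0 0 0 0 0 0;255 0 0 0 0 0 0;255 0 0 0 0 0 0;255 0 0 0 0 0 0;255 0 0 0 0 0 0;255 0 0 0 0 0 0;255 0 0 0 0 0 0;255 0 0 0 0 0 0;255 0 0 0 0 0 0;255 0 0 0 0 0 0;255 0 0 0 0 0 0;255 0 0 0 0 0 0",
  "squeeze": 55
}}

```text
time: 22.03
position: [0.4868, -0.0325, 0.0097]
orientation: [[0.004, -0.001, 1.0], [0.0, 1.0, 0.001], [-1.0, 0.0, 0.004]]
wrist_force: [-0.8, 0.3, 0.5]
width: 0.018
```

```bash
python3 -c "
from g import *
go([.485,-.032,.0077],90)
print(robot.read_state()['orientation'])
c=cam('side');save(c,'s14.png')
a=cv2.imread('pics/s14.png')[120:240,200:330]
cv2.imwrite('pics/z17.png',cv2.resize(a,(650,600),interpolation=2))
"
```

```text
t 22.03 pos [ 0.4868 -0.0325  0.0097] F [-0.7512  0.2922  0.5367] w 0.0180 yaw_y 90.07
shift [ 0.002   0.0005 -0.0018] rot [ 0.0688  0.2109 -0.0128]
[[ 0.0037 -0.0012  1.    ]
 [ 0.0002  1.      0.0012]
 [-1.      0.0002  0.0037]]
```

View pics/z17.png

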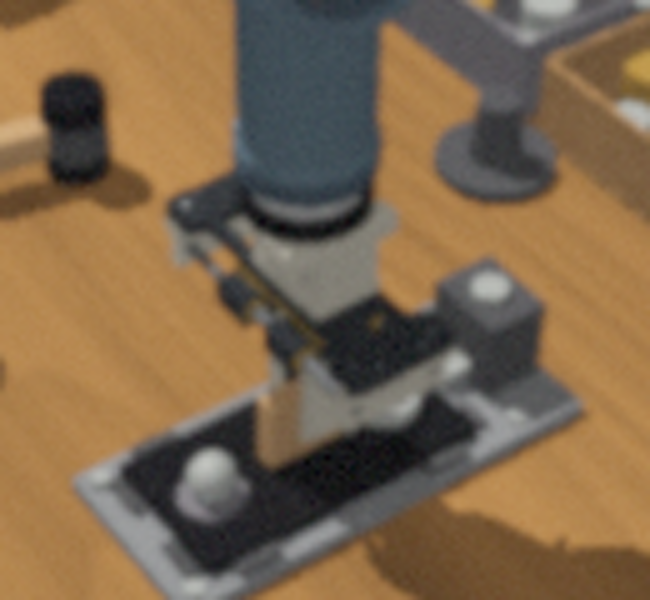

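Nearly shut (18 mm). A few more rows, then lift slowly.

Emit:
{"name": "apply_moves", "arguments": {
  "targets": "255 0 0 0 0 0 0;255 0 0 0 0 0 0;255 0 0 0 0 0 0;255 0 0 0 0 0 0;255 0 0 0 0 0 0;255 -0.001 0 0 0 0 0;255 -0.003 0 0 0 0 0;255 -0.006 0 0 0 0 0;255 -0.009 0 0 0 0 0;255 -0.011 0 0 0 0 0;255 -0.012 0 0 0 0 0;255 -0.012 0 0 0 0 0"
}}

```text
time: 23.08
position: [0.4869, -0.0325, 0.022]
orientation: [[0.004, -0.001, 1.0], [0.0, 1.0, 0.001], [-1.0, 0.0, 0.004]]
wrist_force: [0.1, -0.3, -6.1]
width: 0.0138
```

```bash
python3 -c "
from g import *
go([.485,-.032,.0077],90)
print(robot.read_state()['orientation'])
c=cam('side');save(c,'s15.png')
a=cv2.imread('pics/s15.png')[120:240,200:330]
cv2.imwrite('pics/z18.png',cv2.resize(a,(650,600),interpolation=2))
"
```

```text
t 23.08 pos [ 0.4869 -0.0325  0.022 ] F [ 0.1177 -0.2836 -6.106 ] w 0.0138 yaw_y 90.07
shift [ 0.0143  0.0005 -0.0019] rot [ 0.066   0.2372 -0.0172]
[[ 0.0041 -0.0012  1.    ]
 [ 0.0003  1.      0.0012]
 [-1.      0.0003  0.0041]]
```

View pics/z18.png

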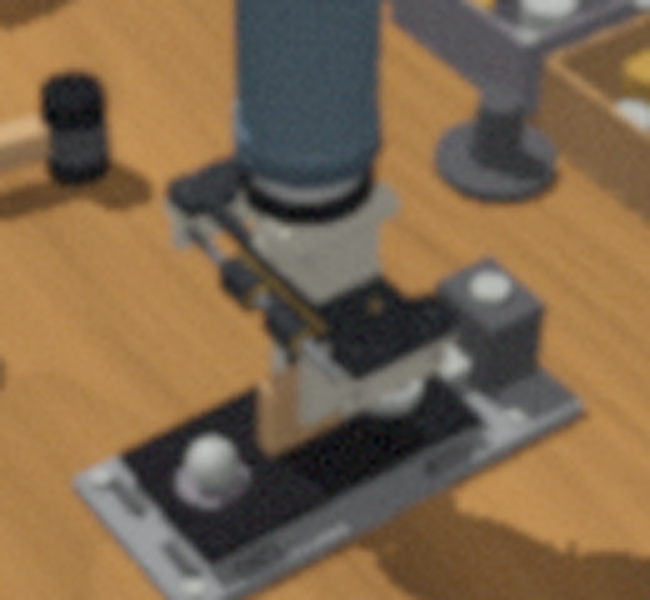

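The tray came free, level, with the ball in its pocket (px (242,212)). Now the rest of the lift, then the carry.

Emit:
{"name": "apply_moves", "arguments": {
  "targets": "255 -0.003 0 0 0 0 0;255 -0.009 0 0 0 0 0;255 -0.018 0 0 0 0 0;255 -0.03 0 0 0 0 0;255 -0.043 0 0 0 0 0;255 -0.056 0 0 0 0 0;255 -0.069 0 0 0 0 0;255 -0.082 0 0 0 0 0;255 -0.093 0 0 0 0 0;255 -0.101 0 0 0 0 0;255 -0.105 0 0 0 0 0;255 -0.106 0 0 0 0 0"
}}

```text
time: 24.13
position: [0.4869, -0.0326, 0.1289]
orientation: [[0.006, -0.001, 1.0], [-0.0, 1.0, 0.001], [-1.0, -0.0, 0.006]]
wrist_force: [0.8, 0.3, -6.5]
width: 0.0135
```

```bash
python3 -c "
from g import *
go([.567,-.320,.128],90)
c=cam('side');save(c,'s16.png')
c=cam('top');save(c,'t16.png')
"
```

```text
t 24.13 pos [ 0.4869 -0.0326  0.1289] F [ 0.7818  0.2932 -6.5102] w 0.0135 yaw_y 90.06
shift [ 0.0014 -0.2875  0.0798] rot [0.0638 0.3257 0.0098]
```

View pics/s16.png

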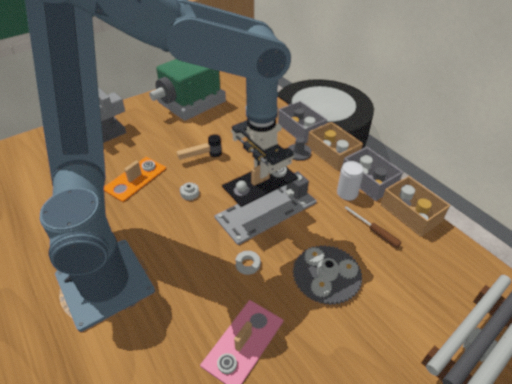

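View pics/t16.png

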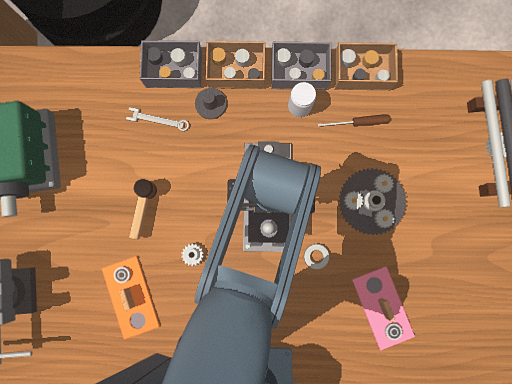

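Emit:
{"name": "apply_moves", "arguments": {
  "targets": "255 0 -0.003 0.001 0 0 0;255 0 -0.009 0.0025 0 0 0;255 0 -0.019 0.005 0 0 0;255 0 -0.032 0.009 0 0 0;255 0 -0.048 0.013 0 0 0;255 0 -0.065 0.018 0 0 0;255 0 -0.082 0.023 0 0 0;255 0 -0.099 0.0275 0 0 0;255 0 -0.114 0.032 0 0 0;255 0 -0.126 0.035 0 0 0;255 0 -0.134 0.037 0 0 0;255 0 -0.138 0.038 0 0.1 0"
}}

```text
time: 25.23
position: [0.5245, -0.172, 0.1276]
orientation: [[0.002, 0.0, 1.0], [0.0, 1.0, -0.0], [-1.0, 0.0, 0.002]]
wrist_force: [0.4, 0.1, -5.6]
width: 0.014
```

```bash
python3 -c "
from g import *
go([.567,-.320,.128],90)
c=cam('side');save(c,'s17.png')
a=cv2.imread('pics/s17.png')[130:330,220:420]
cv2.imwrite('pics/z19.png',cv2.resize(a,(600,600),interpolation=2))
"
```

```text
t 25.23 pos [ 0.5245 -0.172   0.1276] F [ 0.4142  0.056  -5.5646] w 0.0140 yaw_y 89.99
shift [-0.0004 -0.148   0.0426] rot [-0.0129  0.0978 -0.0217]
```

View pics/z19.png

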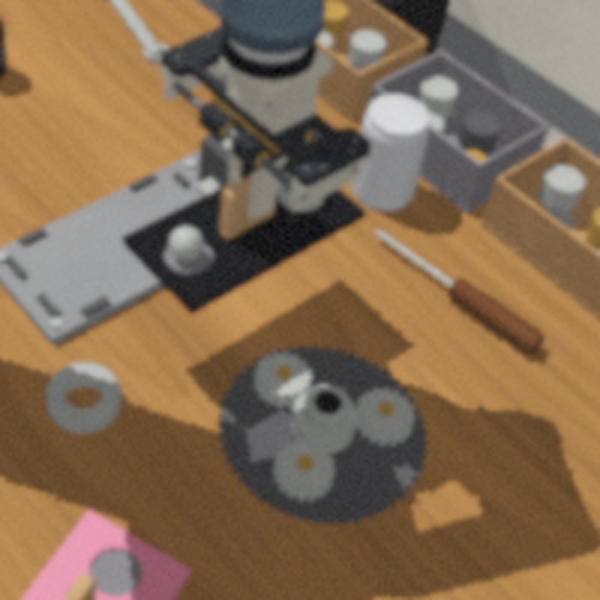

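Ball still in the pocket (px (283,211)), can clear of the tray. Second half of the carry next.

Emit:
{"name": "apply_moves", "arguments": {
  "targets": "255 0 -0.003 0.001 0 0 0;255 0 -0.009 0.0025 0 0 0;255 0 -0.019 0.0055 0 0 0;255 0 -0.033 0.0095 0 0 0;255 0 -0.05 0.0145 0 0 0;255 0 -0.069 0.02 0 0 0;255 0 -0.088 0.0255 0 0 0;255 0 -0.106 0.0305 0 0 0;255 0 -0.122 0.035 0 0 0;255 0 -0.135 0.039 0 0.1 0;255 0 -0.144 0.0415 0 0.1 0;255 0 -0.148 0.0426 0 0.1 0"
}}

```text
time: 26.28
position: [0.5674, -0.3222, 0.1273]
orientation: [[0.0, 0.001, 1.0], [-0.0, 1.0, -0.001], [-1.0, -0.0, 0.0]]
wrist_force: [0.4, 0.3, -6.4]
width: 0.0137
```

Emit:
{"name": "apply_moves", "arguments": {
  "targets": "255 0 0 0 0 0 0;255 0 0 0 0 0 0;255 0 0 0 0 0 0;255 0 0 0 0 0 0;255 0 0 0 0 0 0;255 0 0 0 0 0 0"
}}

```text
time: 26.78
position: [0.5674, -0.3216, 0.1275]
orientation: [[0.0, 0.001, 1.0], [-0.0, 1.0, -0.001], [-1.0, -0.0, 0.0]]
wrist_force: [-0.2, -0.6, -6.5]
width: 0.0135
```

```bash
python3 -c "
from g import *
go([.567,-.320,.128],90)
print(robot.read_state()['orientation'])
c=cam('side');save(c,'s18.png')
d=cam('top');save(d,'t18.png')
a=cv2.imread('pics/s18.png')[170:320,250:400];b=cv2.imread('pics/t18.png')[150:250,330:430]
cv2.imwrite('pics/z20.png',np.hstack([cv2.resize(a,(400,400),interpolation=2),cv2.resize(b,(400,400),interpolation=2)]))
"
```

```text
t 26.78 pos [ 0.5674 -0.3216  0.1275] F [-0.1632 -0.6086 -6.5128] w 0.0135 yaw_y 89.97
shift [-0.0005  0.0016 -0.0004] rot [-0.0344  0.0107  0.0269]
[[ 0.0002  0.0006  1.    ]
 [-0.0005  1.     -0.0006]
 [-1.     -0.0005  0.0002]]
```

View pics/z20.png

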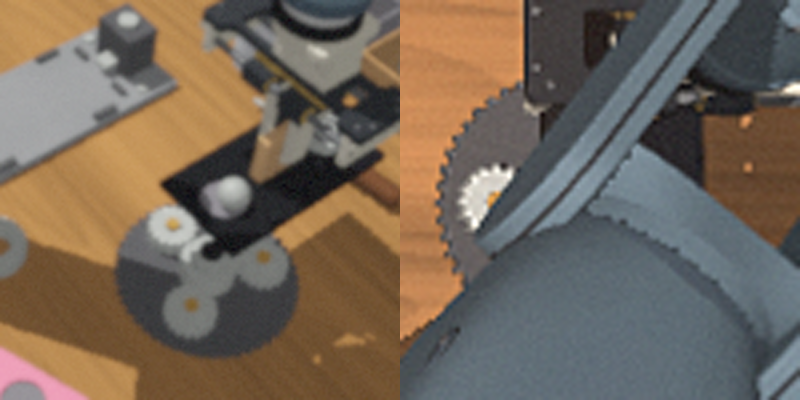

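```bash
python3 - <<'E'
from m import *
np.set_printoptions(precision=4,suppress=True)
a=cv2.imread('pics/s18.png')[210:275,300:400];cv2.imwrite('pics/z21.png',cv2.resize(a,(800,520),interpolation=2))
for z in (.128,.132,.136,.14): print(z,onz(s,311.1,239.4,z),onz(s,338.1,264.9,z))
for p in ([.4655,-.272,.138],[.4655,-.372,.138],[.4655,-.372,.130],[.5,-.3215,.135],[.5,-.3203,.135],[.6655,-.372,.138],[.5,-.3215,.15]): print(p,proj(s,p),(proj(s,p)-[300,210])*8)
E
```

```text
0.128 [ 0.471  -0.2726  0.128 ] [ 0.4733 -0.3686  0.128 ]
0.132 [ 0.4686 -0.2748  0.132 ] [ 0.4709 -0.3703  0.132 ]
0.136 [ 0.4661 -0.2771  0.136 ] [ 0.4684 -0.372   0.136 ]
0.14 [ 0.4637 -0.2793  0.14  ] [ 0.466  -0.3738  0.14  ]
[0.4655, -0.272, 0.138] [309.653  237.6973] [ 77.2241 221.5781]
[0.4655, -0.372, 0.138] [337.3012 264.9815] [298.4094 439.8521]
[0.4655, -0.372, 0.13] [336.8046 266.9658] [294.4371 455.7263]
[0.5, -0.3215, 0.135] [333.3035 245.0886] [266.4276 280.7089]
[0.5, -0.3203, 0.135] [332.9709 244.7714] [263.7668 278.1709]
[0.6655, -0.372, 0.138] [394.5031 227.6954] [756.0248 141.5633]
[0.5, -0.3215, 0.15] [334.1595 241.261 ] [273.276  250.0882]
```

View pics/z21.png

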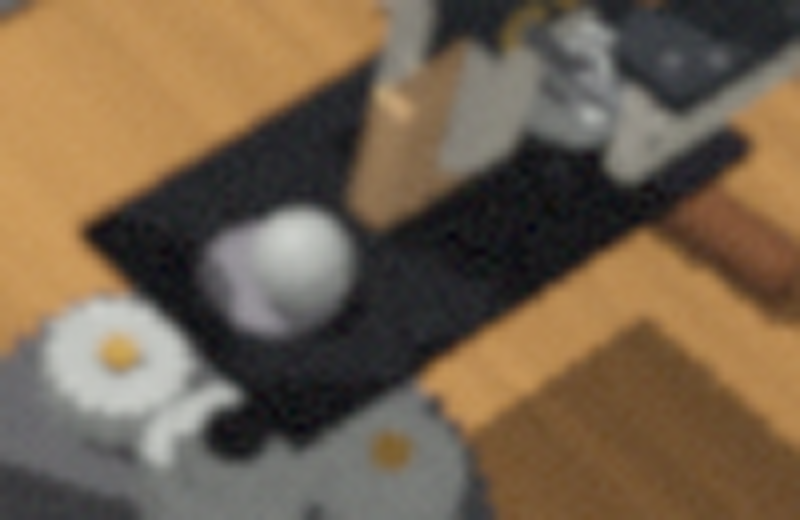

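```bash
python3 - <<'E'
from m import *
im=cv2.imread('pics/z21.png')
def P(p): return (proj(s,p)-[300,210]+.5)*8-.5
c=np.array([[.4655,-.2715],[.4655,-.3715],[.6655,-.3715],[.6655,-.2715]])
for z,col in ((.138,(0,255,0)),(.130,(0,0,255))):
    q=np.array([P([*a,z]) for a in c]).astype(np.int32); cv2.polylines(im,[q],True,col,1)
q=np.array([P([.5005+.022*np.cos(a),-.3215+.022*np.sin(a),.138]) for a in np.linspace(0,6.28,40)]).astype(np.int32);cv2.polylines(im,[q],True,(255,255,0),1)
cv2.imwrite('pics/z22.png',im)
E
```

```text
(no output)
```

View pics/z22.png

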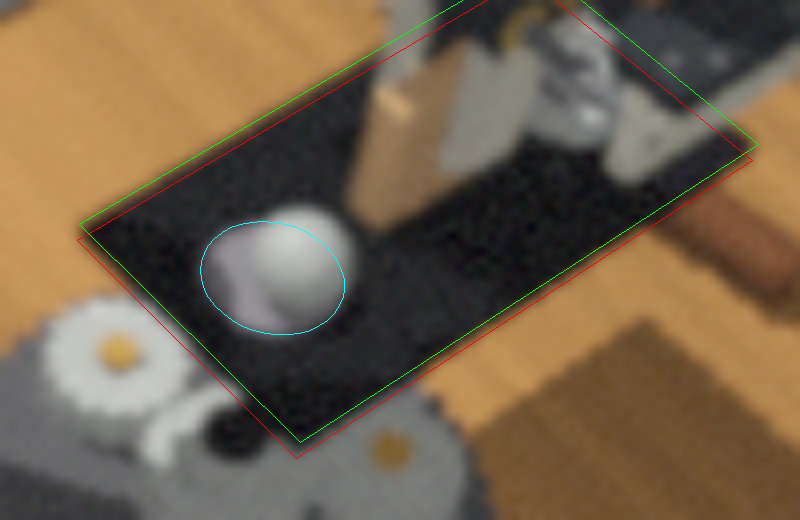

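Emit:
{"name": "apply_moves", "arguments": {
  "targets": "255 0 0.0005 0 0 0 0;255 0 0.001 0 0 0 0;255 0 0.001 0 0 0 0;255 0 0.001 0 0 0 0;255 0 0.001 0 0 0 0;255 0 0.001 0 0 0 0;255 0 0.001 0 0 0 0;255 0 0.001 0 0 0 0;255 0 0.001 0 0 0 0;255 0 0.001 0 0 0 0;255 0 0.001 0 0 0 0;255 0 0.001 0 0 0 0"
}}

```text
time: 27.88
position: [0.5675, -0.3209, 0.1275]
orientation: [[0.0, 0.001, 1.0], [-0.001, 1.0, -0.001], [-1.0, -0.001, 0.0]]
wrist_force: [0.7, 0.7, -6.3]
width: 0.0136
```

```bash
python3 -c "
from g import *
go([.567,-.320,.128],90); print(np.abs(robot.read_state()['qd']).max())
c=cam('side');save(c,'s19.png')
"
```

```text
t 27.88 pos [ 0.5675 -0.3209  0.1275] F [ 0.6626  0.7206 -6.251 ] w 0.0136 yaw_y 89.96
shift [-0.0005  0.0009 -0.0005] rot [-0.0433  0.0144  0.0338]
0.05617355683805547
```

View pics/s19.png

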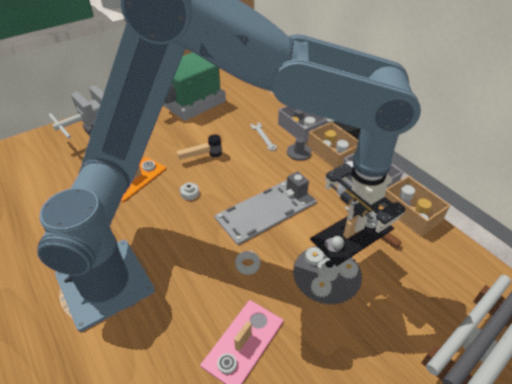

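The tray hangs level over the gear set with the ball in its pocket (px (336,243)), the mallet stands at (214,145), and nothing else has moved. Handing in.

```bash
python3 -c "
from h import *
print(job.hand_in())"
```

```text
the job is handed in; nothing more can be done
None
```

The job is done and handed in at about 28 s of the 72 s allowed; the hand-in gave no verdict. I drove the latch pin down with the mallet and stood the mallet back within about 3 mm of where it was. I then lifted the tray by its handle and carried it to the gear set, where it is still gripped.

**First grasp missed:** my first grasp of the mallet closed on nothing. The reported TCP height was about 31.5 mm lower than the real one. The side view suggested this, and a gentle touch on the bench (20 N) confirmed it. I allowed for the offset in every later move.

**Last checks:**
- **Pin:** it reached its stop with the head about 77–78 mm above the bench and about 20 N net. The side view afterwards showed the pin low and the tongue clear of the tray.
- **Tray position:** the tray's outline and pocket in the side view match a level tray to about 1–2 mm. The pocket is about 1 mm from the hub's axis, and the underside is about 75 mm above the hub's top.
- **Ball:** it is still in the pocket, resting towards the tray's +x side.
- **Grip and stillness:** the grip opening is 13.6 mm on the 14 mm handle, and the joint speeds were about zero (0.06°/s at most).
- **Other objects:** none of the bystanders looks moved in the last picture, but I judged that by eye.

**One disagreement:** the wrist reads about 6.3 N under the tray, where 5.0 N is expected from the stated masses. I put this down to sensor noise and the approximate masses.

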